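Open the food warmer's drawer and serve the ramekin

TASK

On the food warmer's sloping panel press the long bar key, let it come back up, then press the round key, both fully down, and do not press the square key. Then pull the drawer out all the way to its stop and leave it there, lift the round ramekin out of it and stand it upright on the middle of the round cork mat. Leave the square dish in the drawer, and keep the ramekin upright and everything else on the counter, the mat too, standing where it is.

Things in the scene. Friction and masses are not known exactly. Their poses are not given: they have to be found in the camera images.
- hood_lip (a point): Middle of the front lip of a fixed metal food warmer (310 wide, 198 high), 136 above the counter; axes the warmer's, front to -x. Its hood juts out over the drawer's pull, full width: the panel slopes 30 deg, facing up and -x, from this lip to x 69, z 40 (mm, this frame); below the lip the hood runs back square to the panel to x 20, z -35. Tools on the pull clear it leant back 30 deg.
- drawer (a joint): How far the drawer is out (m): 0 shut, 0.160 at its stop. It slides towards the warmer's -x with light friction. It starts 0 to 12 mm out.
- drawer_pull (a point): Centre of the drawer's pull: black upright block 24 deep (x), 22 wide (y), 38 high, 60 above the counter, on a 12 mm stem; axes as the warmer's, opening along -x. In this frame (mm): front plate (280 wide, top edge 94 above the counter) from x 50 to 62; tray inside from x 62 to 284, y -128 to 128, floor 20 above the counter, side walls up to 54 above it.
- key_bar (a joint): Travel of the long bar key (m): 0 up, 0.005 fully down (4.3 N). Springs back.
- key_bar_top (a point): Centre of the top face of the long bar key, white plastic 38 x 13, the long side running up the slope; it stands 10 above its 44 wide x 50 bezel. z axis points out of the panel; pressed along -z. The three keys stand in a row across the panel, 56 apart, in any order.
- key_round (a joint): Travel of the round key (m): 0 up, 0.005 fully down (4.3 N). Springs back.
- key_round_top (a point): Centre of the top face of the round key, white plastic, diameter 28, otherwise as the bar key.
- key_square (a joint): Travel of the square key (m), same as the others; not to be pressed.
- key_square_top (a point): Centre of the top face of the square key, white plastic 26 x 26, otherwise as the bar key.
- ramekin: White ceramic round dish, outside diameter 54 at the foot and 56 at the rim, 42 high, wall 4, open at the top, about 130 g. Origin: centre of its underside; z up. Starts in the drawer tray, in its front half, left or right.
- square_dish: White ceramic square dish 50 x 50, 36 high, wall 4. Origin: centre of its underside. Starts in the drawer beside the ramekin.
- cork_mat: Round cork mat, diameter 120, 10 thick, lying loose on the counter. Origin: centre of its underside.
- jar: Bystander: amber glass jar, diameter 56, 95 high. Origin: centre of its underside.
- oil_bottle: Bystander: tall yellow oil bottle, diameter 66, 210 high. Origin: centre of its underside.
- bowl: Bystander: plastic bowl, diameter 120, 55 high. Origin: centre of its underside.
- shaker: Bystander: steel shaker, diameter 40, 80 high. Origin: centre of its underside.
- mug: Bystander: white mug, diameter 76, 90 high, with a handle. Origin: centre of its underside.
- spatula: Bystander: spatula lying on the counter right of the warmer, 280 long along its x, blade 65 wide. Origin: under its middle.
Not all that is in view belongs to the job. Several things look just like the cork_mat: the one meant starts nearest to the robot's base.

How it is judged (in metres and radians):
On the way, in this order (a step that is already met when the one before it is completed fails the run):
1. the bar key is pressed fully down (4 of its 5 mm), the round key being up (value of joint key_bar above 0.004 m and value of joint key_round below 0.002 m), for 0.05 s.
2. the round key is pressed fully down (4 of its 5 mm), the bar key having come up again (value of joint key_round above 0.004 m and value of joint key_bar below 0.002 m), for 0.05 s.
3. the drawer is pulled out to its stop (within 8 mm) (value of joint drawer above 0.152 m), for 0.2 s.
At the end, for the whole second after the job is handed in: The drawer is still within 10 mm of its stop, the bar and round keys are up, the ramekin stands upright and still on the cork mat with its centre within 30 mm of the mat's, and the square dish stands on the floor of the drawer (value of joint drawer above 0.15 m and value of joint each of key_bar, key_round below 0.002 m and horizontal distance between ramekin and cork_mat below 0.03 m and z of ramekin in the frame of cork_mat between 0.006 and 0.014 m and angle between each of ramekin, square_dish's own z axis and vertical below 0.1 rad and linear speed of ramekin below 0.02 m/s and z of square_dish in the frame of drawer_pull below -0.03 m and x of square_dish in the frame of drawer_pull above 0.06 m); the robot touches nothing.
It fails at once if the square key is pressed by more than 3 mm (value of joint key_square above 0.003 m).
It fails at once if the ramekin is tipped by more than 0.5 rad (angle between ramekin's own z axis and vertical above 0.5 rad).
It fails at once if a bystander is moved by more than 40 mm (distance of any of jar, oil_bottle, bowl, shaker, mug, spatula from where it was at the start of the episode above 0.04 m).
It fails at once if a standing bystander is tipped over (angle between any of jar, oil_bottle, bowl, shaker, mug's own z axis and vertical above 0.4 rad).
It fails at once if the cork mat is moved by more than 30 mm (distance of cork_mat from where it was at the start of the episode above 0.03 m).
It also fails if it takes over 64 s, if anything falls off the work surface, if the arm or the gripper's body presses on something with over 40 N, if the wrist force passes 120 N, or if a joint passes its speed limit or range.

ROBOT

A 6-joint arm with a two-finger parallel gripper is mounted at the origin on the work surface. World frame = base frame: x ahead of the robot, y to its left, z up, the work surface at z = 0. Lengths are in mm, angles in degrees, forces in N, time in s.
With the tool pointing down it reaches from about 350 to 850 mm from the base axis. Payload 8.1 kg.
Tool frame: the origin (TCP) lies at the very end of the fingers, on their centre line; the grasp point (between the pads) lies 19 mm behind it (pinch_z is the z of the grasp point in the tool frame, in mm); z points along the fingers, y is the direction in which the jaws open and shut (so a half turn about z gives the same grasp; the last joint's range is limited). The gripper opens to 85 mm and grips with 20 to 120 N. Pads are 22 mm wide; open, the fingers measure 114 mm over their backs; the gripper's body (76 mm by 85 mm) begins 54 mm behind the grasp point. The pads swing forward as they close: fully open they stand 13 mm farther back than shut.
Start: joints at [-80.753, 7.471, 85.268, -0, 87.261, -4.893], TCP at [146.602, -581.819, 231.292] pointing down, gripper open.
Joint ranges: [-169.43, 169.43], [-51.17, 129.36], [1.28, 143.12], [-76.62, 256.62], [0, 156.53], [-152.29, 152.29]. Speed limits (degrees/s): [136.94, 136.94, 159.86, 180, 180, 180].

INTERFACE

Orientations are given as [roll, pitch, yaw] about the fixed x, y, z axes, in that order (R = Rz(yaw) Ry(pitch) Rx(roll)).
In Python, from bench import * gives the robot as it stands.
- The arm moves only by the shell command python3 -m creep 'ROWS' [FORCE]. ROWS is a JSON object of lists of equal length, an entry for each row: "translation": the shift along the tool's x, y, z in mm, a list of three; "rotation": the turn, a rotation vector about the tool's x, y, z in rad, a list of three; "claw": the finger opening in mm, from 0 to 85.4. In form: {"translation": [[dx, dy, dz], ...], "rotation": [[ax, ay, az], ...], "claw": [claw, ...]}. A call has 1 to 10 rows; each row shifts and turns the commanded pose from where the row before left it, along the tool's axes as they then stand; what a row does not reach is not made up. A row lasts 1/10 s, in which the tool goes at most 50 mm and 8.59 degrees, less where a joint would pass 70% of its speed; a pose out of reach is approached as far as the arm can. A call is refused whole if a number of a shift passes 50 or a number of a turn 0.15, either way. A call with a gripper value outside its range is refused whole. The fingers move at their own pace and stop on an object; FORCE is the grip in N (left out, the last holds). Time passes only in rows, so rows that do not move let the fingers close. It gives the time, the measured TCP pose, the force and the opening at its end, in the units of the state.
- sense(): the state, without advancing time (a new reading comes with each control period).
- snapshot(name): name is "side" or "top"; returns a dict with "frame" (384x512x3 uint8, red, green, blue), "intrinsics" (3x3 intrinsics, pixels), "extrinsics" (4x4, takes a point from camera to world coordinates). Camera axes: x right, y up, looking along -z (the intrinsics and any distortion apply to the point x, -y, -z); pixel columns grow to the right and rows downward; lengths in mm; the calibration is good to about 2 mm. A picture is of the moment at which its call begins. There is no depth.
- hand_in(): hands the job in, once; it reports no verdict.
The state is a dict: "time": time; "joint_pos": joint angles; "qd": joint speeds; "joint_efforts": joint torques, N m; "tool_pos": TCP position; "tcp_rot": TCP orientation; "ft_force": force on the tool from outside, world axes, zero at the start; "wrist_torque": the same for the moment, N m; "finger_gap": finger opening in mm.
Only numpy, scipy, OpenCV 4.12 (cv2) and the standard library are available. Lean on these libraries where they do the work, as an engineer would, in place of code of your own. Each camera call takes 0.05 s, during which the arm holds its last target.

## Working session

There is one attempt and no reset: what is moved stays moved. The work goes in short steps, Python scripts to look and compute and a shell command to move; the robot and the scene stay as the last step left them, time stands still between calls to the robot, and variables do not carry over. Pictures are saved under pics/ and viewed, and the job is handed in when it is done.

```bash
ls; mkdir -p pics; python3 - <<'E'
from bench import *
import cv2
s=sense();print(s)
for n in("side","top"):
    d=snapshot(n);cv2.imwrite(f"pics/{n}0.png",cv2.cvtColor(d["frame"],cv2.COLOR_RGB2BGR));print(d["intrinsics"],d["extrinsics"],[k for k in d])
E
```

```text
pics
{'time': 0.0, 'joint_pos': array([-8.07528175e+01,  7.51381665e+00,  8.53281779e+01,  9.24260524e-04,
        8.72614827e+01, -4.89260593e+00]), 'qd': array([-0.01905591,  0.14869319, -0.01527996,  0.02480382, -0.01206387,
        0.03629093]), 'joint_efforts': array([-1.85049699e-03, -5.69397640e+01, -5.00557995e+01, -3.54219583e-04,
        1.43354145e-02, -2.59149647e-05]), 'tool_pos': array([ 146.5184231 , -581.28127826,  230.26844692]), 'tcp_rot': array([-1.79896978e+02, -9.74516399e-03,  1.41397347e+01]), 'ft_force': array([-0.20919827,  0.21665044, -0.13279821]), 'wrist_torque': array([0.01636035, 0.02877166, 0.03701801]), 'finger_gap': 85.33927311447414}
[[400.06527437   0.         252.19292722]
 [  0.         400.06527437 193.00025705]
 [  0.           0.           1.        ]] [[-9.99728807e-01  1.93275942e-02 -1.29906421e-02  5.23103811e+02]
 [-2.17671941e-02 -5.77296448e-01  8.16244449e-01  1.03489915e+03]
 [ 8.27658994e-03  8.16305859e-01  5.77560597e-01  8.54505766e+02]
 [ 0.00000000e+00  0.00000000e+00  0.00000000e+00  1.00000000e+00]] ['frame', 'intrinsics', 'extrinsics']
[[382.13536595   0.         258.14107011]
 [  0.         382.13536595 191.68272752]
 [  0.           0.           1.        ]] [[-2.43438593e-02  9.79167014e-01 -2.01592000e-01  3.29932441e+02]
 [-9.99692022e-01 -2.28711374e-02  9.63182379e-03 -2.36366537e+01]
 [ 4.82052581e-03  2.01764390e-01  9.79422224e-01  1.24717818e+03]
 [ 0.00000000e+00  0.00000000e+00  0.00000000e+00  1.00000000e+00]] ['frame', 'intrinsics', 'extrinsics']
```

```bash
python3 - <<'E'
import cv2
for n in("side","top"):
    i=cv2.imread(f"pics/{n}0.png");cv2.imwrite(f"pics/{n}0b.png",cv2.resize(i,(800,600),interpolation=cv2.INTER_CUBIC))
E
```

```text
(no output)
```

View pics/side0b.png

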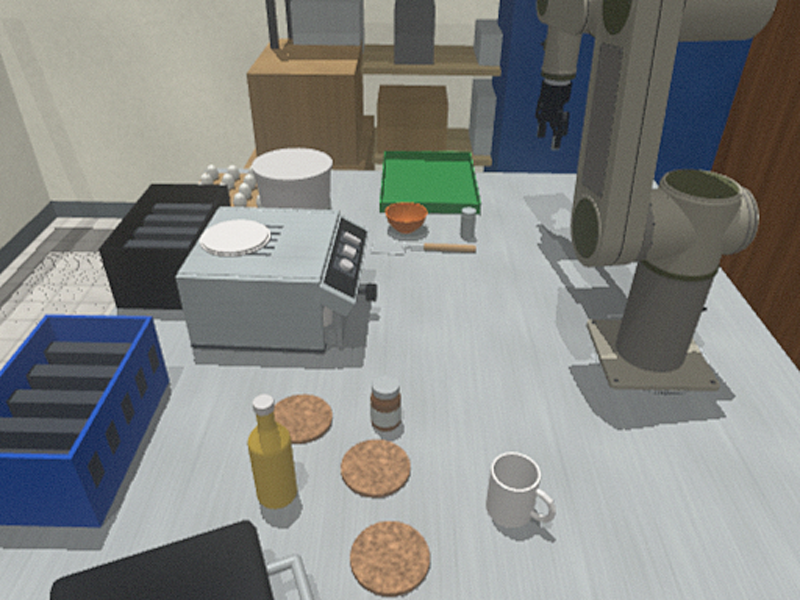

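View pics/top0b.png

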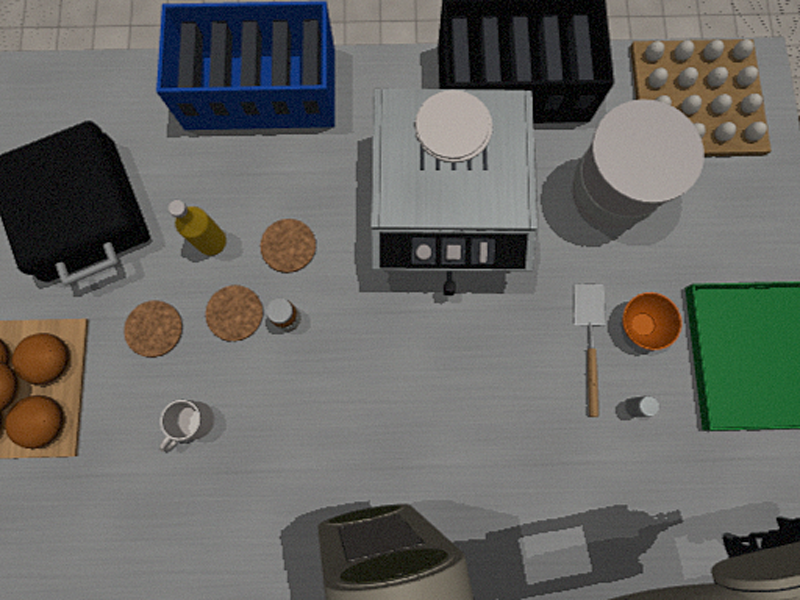

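The top view shows the keys from left to right as round (424,252), square (453,252) and bar (483,252), in 800-px coordinates. The pull is at (449,287) and the three mats are at (288,245), (234,313) and (153,329). Next I'll zoom in.

```bash
cat > h.py <<'E'
import numpy as np, cv2
from bench import *
def snap(n,f=None):
    d=snapshot(n)
    if f: cv2.imwrite("pics/"+f,cv2.cvtColor(d["frame"],cv2.COLOR_RGB2BGR))
    return d
def ray(d,u,v):
    K,E=d["intrinsics"],d["extrinsics"]
    p=np.linalg.inv(K)@[u,v,1]; c=np.array([p[0],-p[1],-p[2]])
    r=E[:3,:3]@c
    return E[:3,3],r/np.linalg.norm(r)
def onz(d,u,v,z):
    o,r=ray(d,u,v); return o+r*(z-o[2])/r[2]
def tri(d1,p1,d2,p2):
    A=[];b=[]
    o1,r1=ray(d1,*p1);o2,r2=ray(d2,*p2)
    M=np.c_[r1,-r2];t=np.linalg.lstsq(M,o2-o1,rcond=None)[0]
    a,b=o1+r1*t[0],o2+r2*t[1]
    return (a+b)/2,np.linalg.norm(a-b)
def proj(d,P):
    E=d["extrinsics"];c=E[:3,:3].T@(np.array(P)-E[:3,3]);q=d["intrinsics"]@[c[0],-c[1],-c[2]];return q[:2]/q[2]
def crop(f,x0,y0,w,h,s,out):
    i=cv2.imread("pics/"+f)[y0:y0+h,x0:x0+w];cv2.imwrite("pics/"+out,cv2.resize(i,None,fx=s,fy=s,interpolation=cv2.INTER_CUBIC))
E
python3 - <<'E'
from h import *
crop("top0.png",230,140,120,60,6,"t1.png")
crop("side0.png",195,120,60,80,7,"s1.png")
T=snap("top");f=T["frame"];hsv=cv2.cvtColor(f,cv2.COLOR_RGB2HSV)
m=cv2.inRange(hsv,(5,70,60),(18,200,200));m=cv2.morphologyEx(m,cv2.MORPH_OPEN,np.ones((3,3)));m=cv2.morphologyEx(m,cv2.MORPH_CLOSE,np.ones((5,5)))
for c in cv2.findContours(m,0,2)[0]:
    if 500<cv2.contourArea(c)<2000:
        (x,y),ax,a=cv2.fitEllipse(c);p=onz(T,x,y,10);print(x,y,ax,p,np.hypot(p[0],p[1]))
E
```

```text
97.4837875366211 210.04031372070312 (34.181793212890625, 37.2998046875) [535.62664688 490.33340226  10.        ] 726.1699182836924
149.307861328125 200.02743530273438 (34.216949462890625, 36.217777252197266) [564.93963478 322.42961977  10.        ] 650.4749423722875
183.86691284179688 156.71961975097656 (33.2373161315918, 34.74376678466797) [710.52890173 211.19702006  10.        ] 741.2526569829591
```

View pics/t1.png

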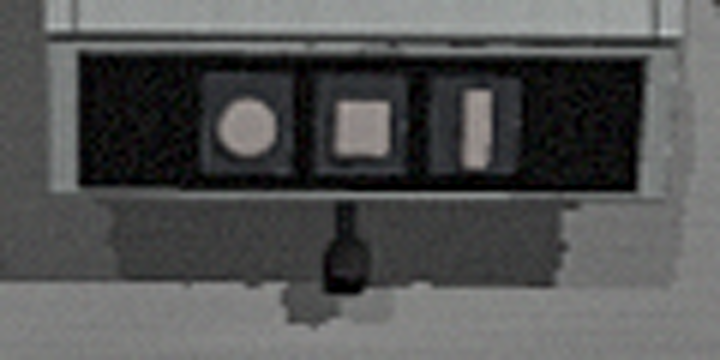

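View pics/s1.png

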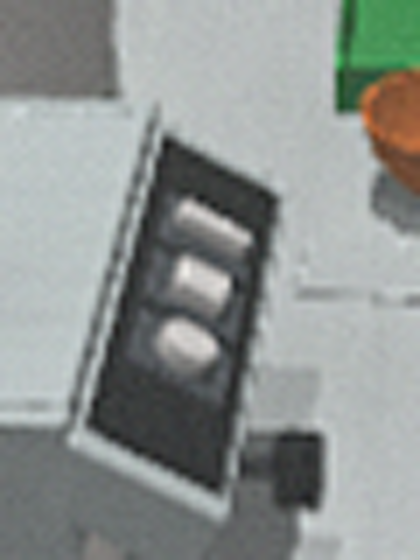

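```bash
python3 - <<'E'
from h import *
T=snap("top");S=snap("side")
g=lambda d:cv2.cvtColor(d["frame"],cv2.COLOR_RGB2GRAY)
z6=lambda x,y:((x+.5)/6+230-.5,(y+.5)/6+140-.5)
for n,p,z in [("lipL",z6(50,194),136),("lipR",z6(661,199),136),("topL",z6(47,38),176),("topR",z6(684,38),176),("roofL",z6(47,35),198),("roofR",z6(684,35),198)]:
    print(n,onz(T,*p,z))
def blobs(d,x0,y0,x1,y1,th):
    m=(g(d)[y0:y1,x0:x1]>th).astype(np.uint8)
    n,l,s,c=cv2.connectedComponentsWithStats(m)
    return [(s[i,4],c[i]+[x0,y0]) for i in range(1,n) if s[i,4]>8]
print(tb:=blobs(T,262,152,318,170,110)); 
sb=blobs(S,215,145,232,176,140);print(sb)
for a,b in zip(sorted(tb,key=lambda q:q[1][0]),sorted(sb,key=lambda q:-q[1][1])): print(a[0],b[0],tri(T,a[1],S,b[1]))
E
```

```text
lipL [620.58756777  24.62116398 136.        ]
lipR [ 610.94717412 -280.9612451   136.        ]
topL [688.86923025  23.27391632 176.        ]
topR [ 681.7804043  -288.45474286  176.        ]
roofL [683.00164392  22.29029104 198.        ]
roofR [ 676.05859967 -283.12057069  198.        ]
[(np.int32(49), array([309.32653061, 160.73469388])), (np.int32(64), array([270.953125, 160.828125])), (np.int32(75), array([290.14666667, 160.82666667]))]
[(np.int32(28), array([225.17857143, 151.42857143])), (np.int32(36), array([223.47222222, 159.52777778])), (np.int32(35), array([221.4, 168.4])), (np.int32(9), array([230.77777778, 172.55555556]))]
64 9 (array([628.30339371, -72.50533706, 157.4664033 ]), np.float64(35.32657828036554))
75 35 (array([ 650.80551125, -133.9240541 ,  129.35042101]), np.float64(5.068870929601439))
49 36 (array([ 648.81245896, -191.93630228,  130.69694923]), np.float64(6.143334234518857))
```

```bash
python3 - <<'E'
from h import *
T=snap("top");S=snap("side")
B={"round":((270.95,160.83),(221.4,168.4)),"square":((290.15,160.83),(223.47,159.53)),"bar":((309.33,160.73),(225.18,151.43))}
for k,(a,b) in B.items():
    print(k,tri(T,a,S,b),onz(T,*a,165))
m=(cv2.cvtColor(T["frame"],cv2.COLOR_RGB2GRAY)[178:192,280:295]<32).astype(np.uint8)
print(m)
z7=lambda x,y:((x+.5)/7+195-.5,(y+.5)/7+120-.5)
z6=lambda x,y:((x+.5)/6+230-.5,(y+.5)/6+140-.5)
print("lipL tri",tri(T,z6(50,194),S,z7(226,520)))
print("lipR tri",tri(T,z6(661,199),S,z7(281,195)))
print("pull", onz(T,*z6(345,235),79),onz(T,*z6(345,262),79))
E
```

```text
round (array([642.99462606, -74.05324755, 166.04919939]), np.float64(2.128527459082263)) [644.40490297 -74.19312617 165.        ]
square (array([ 641.14101259, -130.36824007,  166.52811407]), np.float64(2.9391765689469183)) [ 643.1091263 -130.6664059  165.       ]
bar (array([ 639.97569535, -186.75003851,  166.15849753]), np.float64(3.486049868512013)) [ 642.11927419 -187.1249349   165.        ]
[[0 0 0 0 0 0 1 1 1 0 0 0 0 0 0]
 [0 0 0 0 0 0 1 1 1 0 0 0 0 0 0]
 [0 0 0 0 0 1 1 1 1 1 0 0 0 0 0]
 [0 0 0 0 0 1 1 1 1 0 0 0 0 0 0]
 [0 0 0 0 1 1 1 1 1 0 0 0 0 0 0]
 [0 0 0 0 1 1 1 0 0 0 0 0 0 0 0]
 [0 0 0 0 1 1 0 0 0 1 0 0 0 0 0]
 [0 0 0 0 1 1 0 0 0 0 0 0 0 0 0]
 [0 0 0 0 1 1 1 1 1 1 1 0 0 0 0]
 [0 0 0 0 1 1 1 1 1 1 1 0 0 0 0]
 [0 0 0 0 1 1 1 1 1 1 0 0 0 0 0]
 [0 0 0 0 0 0 0 0 0 0 0 0 0 0 0]
 [0 0 0 0 0 0 0 0 0 0 0 0 0 0 0]
 [0 0 0 0 0 0 0 0 0 0 0 0 0 0 0]]
lipL tri (array([619.2447007 ,  24.7756525 , 135.11559101]), np.float64(3.057472502599496))
lipR tri (array([ 611.80016804, -282.31452231,  129.72318696]), np.float64(1.4287529694376198))
pull [ 609.75642425 -127.11478815   79.        ] [ 595.25346596 -126.5396991    79.        ]
```

```bash
cat >> h.py <<'E'
from scipy.spatial.transform import Rotation as Ro
YAW=-1.4
def Rcur(): return Ro.from_euler('xyz',sense()["tcp_rot"],degrees=True)
W=Ro.from_euler('z',YAW,degrees=True)
def goalR(tilt): # tool z down, leaning so fingers point to warmer +x by tilt
    return W*Ro.from_euler('y',-tilt,degrees=True)*Ro.from_euler('x',180,degrees=True)
def delta(pos=None,R=None):
    c=Rcur()
    if R is not None: print("rotvec tool",np.round((c.inv()*R).as_rotvec(),4))
    if pos is not None: print("trans tool",np.round(c.inv().apply(np.array(pos)-sense()["tool_pos"]),1), "after rot", np.round((R or c).inv().apply(np.array(pos)-sense()["tool_pos"]),1))
E
python3 - <<'E'
from h import *
s=snap("side");T=snap("top")
print(goalR(30).as_matrix().round(3))
delta(np.array([641.5,-187,166.5])+60*goalR(30).apply([0,0,-1]),goalR(30))
crop("side0.png",225,170,30,30,20,"s2.png")
print([onz(T,287,r,z) for r,z in((188.6,41),(185.5,79))])
E
```

```text
[[ 0.866 -0.024  0.5  ]
 [-0.021 -1.    -0.012]
 [ 0.5    0.    -0.866]]
rotvec tool [-0.0711  0.5204  0.265 ]
trans tool [ 547.5 -269.9   12.8] after rot [ 387.8 -406.8  238.6]
[array([ 586.18188348, -128.91572106,   41.        ]), array([ 588.03454916, -125.99210729,   79.        ])]
```

View pics/s2.png

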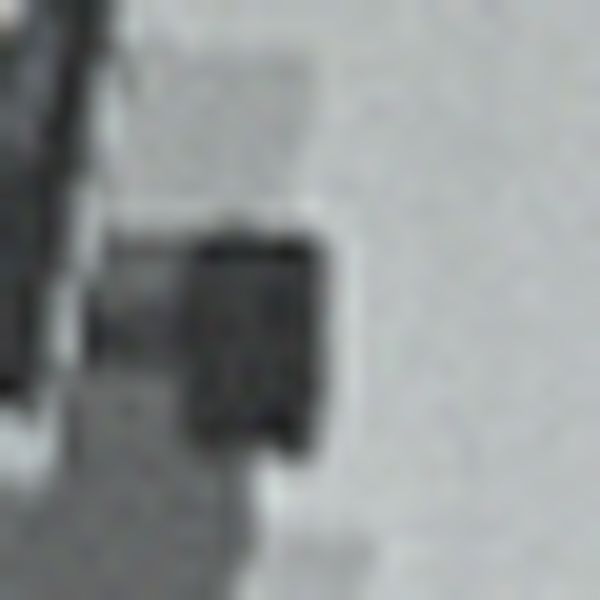

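The pull's front face is at x≈587, so its centre is about (599,-128,60). Now I'll lean the tool 30° and close the fingers.

```bash
python3 -m creep '{"translation":[[0,0,-8],[0,0,-8],[0,0,-8],[0,0,-8],[0,0,-8]],"rotation":[[-0.0142,0.1041,0.053],[-0.0142,0.1041,0.053],[-0.0142,0.1041,0.053],[-0.0142,0.1041,0.053],[-0.0142,0.1041,0.053]],"claw":[0,0,0,0,0]}' 30
python3 - <<'E'
from h import *
print(proj(snap("side"),[587,-117,79]))
delta(np.array([641.5,-187,166.5])+60*goalR(30).apply([0,0,-1]),goalR(30))
E
```

```text
time: 0.95
tool_pos: [138.1, -582.6, 271.3]
tcp_rot: [179.9, -30.2, -1.5]
ft_force: [-0.3, -0.1, -0.6]
finger_gap: 12.4
[239.16704401 183.44557062]
rotvec tool [ 0.0026 -0.0092 -0.0075]
trans tool [ 371.6 -411.2  280.1] after rot [ 377.3 -407.7  277.8]
```

```bash
python3 -m creep '{"translation":[[18,-20,13],[18,-20,13],[18,-20,13],[18,-20,13],[18,-20,13],[18,-20,13],[18,-20,13],[18,-20,13],[18,-20,13],[18,-20,13]],"rotation":[[0,0,0],[0,0,0],[0,0,0],[0,0,0],[0,0,0],[0,0,0],[0,0,0],[0,0,0],[0,0,0],[0,0,0]],"claw":[0,0,0,0,0,0,0,0,0,0]}'
python3 -m creep '{"translation":[[18,-20,12],[18,-20,12],[18,-20,12],[18,-20,12],[18,-20,12],[18,-20,12],[18,-20,12],[18,-20,12],[18,-20,12],[0,0,0]],"rotation":[[0,0,0],[0,0,0],[0,0,0],[0,0,0],[0,0,0],[0,0,0],[0,0,0],[0,0,0],[0,0,0],[0,0,0]],"claw":[0,0,0,0,0,0,0,0,0,0]}'
python3 - <<'E'
from h import *
delta(np.array([641.5,-187,166.5]),goalR(30))
s=snap("side","s3.png");s=snap("top","t3.png");
crop("side0.png",195,110,60,80,7,"s3z.png")
crop("side"and"s3.png",195,90,80,100,6,"s3z.png");crop("t3.png",240,110,110,90,6,"t3z.png")
E
```

```text
time: 2.0
tool_pos: [364.9, -386.6, 247.5]
tcp_rot: [179.9, -30.0, -1.3]
ft_force: [-0.4, -0.9, 0.5]
finger_gap: -0.2
time: 3.0
tool_pos: [564.4, -209.5, 234.9]
tcp_rot: [180.0, -30.0, -1.2]
ft_force: [0.3, 0.2, 0.4]
finger_gap: -0.2
rotvec tool [-0.0018 -0.0001  0.0038]
trans tool [ 32.1 -24.1  97.6] after rot [ 32.  -24.4  97.5]
```

View pics/s3z.png

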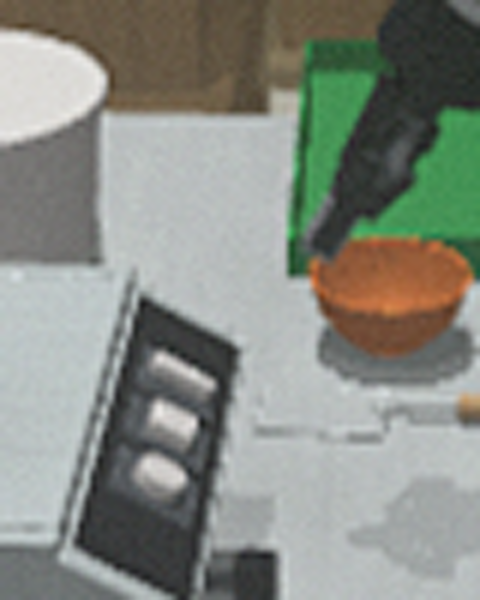

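View pics/t3z.png

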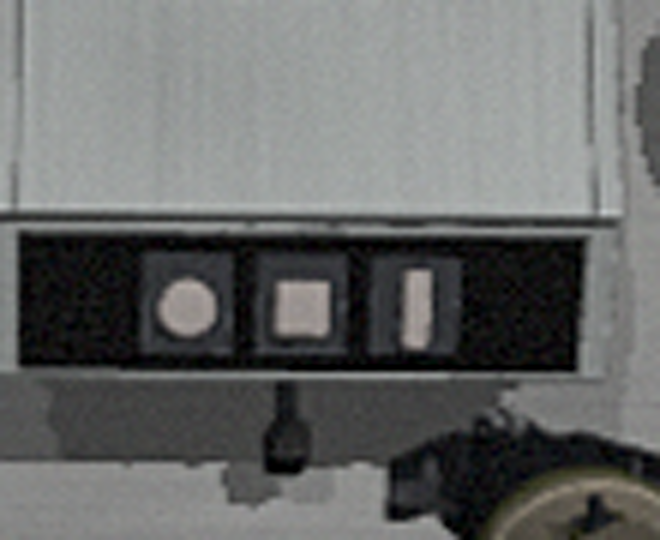

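The closed, leant fingers are about 98 mm off the bar key along its axis, and the keys are as measured. Next I'll align the tool and descend.

```bash
python3 -m creep '{"translation":[[8,-6,10],[8,-6,10],[8,-6,20],[8,-6,20],[0,0,15],[0,0,10],[0,0,0]],"rotation":[[0,0,0],[0,0,0],[0,0,0],[0,0,0],[0,0,0],[0,0,0],[0,0,0]],"claw":[0,0,0,0,0,0,0]}'
python3 - <<'E'
from h import *
delta(np.array([641.5,-187,166.5]),goalR(30))
s=snap("side","s4.png");print(sense()["ft_force"])
crop("s4.png",195,90,80,100,6,"s4z.png")
E
```

```text
time: 3.8
tool_pos: [632.9, -189.6, 174.8]
tcp_rot: [-179.9, -29.8, -1.4]
ft_force: [0.1, 0.1, 0.1]
finger_gap: -0.1
rotvec tool [-0.0013  0.0031 -0.0007]
trans tool [ 3.3 -2.8 11.4] after rot [ 3.2 -2.8 11.4]
[ 0.88787637 -0.98305044 -0.07516822]
```

View pics/s4z.png

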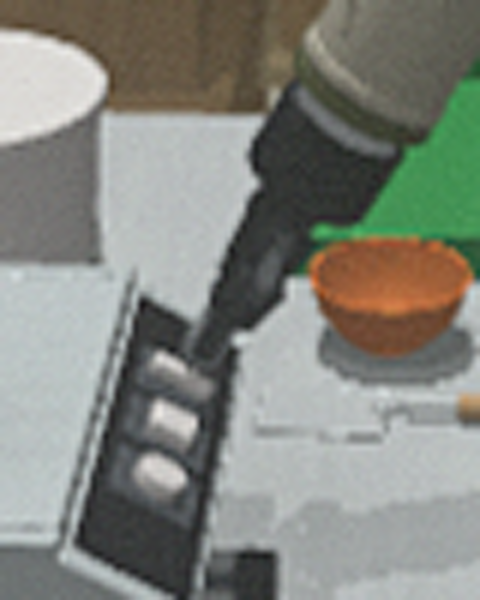

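```bash
python3 -m creep '{"translation":[[3,-3,3],[0,0,5],[0,0,2],[0,0,0]],"rotation":[[0,0,0],[0,0,0],[0,0,0],[0,0,0]],"claw":[0,0,0,0]}'
python3 -m creep '{"translation":[[0,0,2],[0,0,0]],"rotation":[[0,0,0],[0,0,0]],"claw":[0,0]}'
python3 -m creep '{"translation":[[0,0,2],[0,0,0]],"rotation":[[0,0,0],[0,0,0]],"claw":[0,0]}'
```

```text
time: 4.25
tool_pos: [641.5, -187.4, 170.7]
tcp_rot: [180.0, -30.1, -1.4]
ft_force: [-0.5, -0.0, 3.0]
finger_gap: 0.3
time: 4.45
tool_pos: [642.5, -187.5, 168.9]
tcp_rot: [180.0, -30.1, -1.4]
ft_force: [0.2, 0.0, 3.4]
finger_gap: 0.0
time: 4.65
tool_pos: [643.4, -187.5, 167.4]
tcp_rot: [180.0, -30.0, -1.4]
ft_force: [-3.7, 0.2, 6.7]
finger_gap: 0.5
```

```bash
python3 -m creep '{"translation":[[0,0,2],[0,0,0]],"rotation":[[0,0,0],[0,0,0]],"claw":[0,0]}'
python3 - <<'E'
from h import *
s=snap("side","s5.png");print(sense()["ft_force"])
crop("s5.png",195,90,80,100,6,"s5z.png")
E
```

```text
time: 4.85
tool_pos: [643.8, -187.6, 167.0]
tcp_rot: [180.0, -30.0, -1.3]
ft_force: [-23.5, 3.6, 21.7]
finger_gap: 0.0
[-23.27525642   3.04770348  22.00790388]
```

View pics/s5z.png

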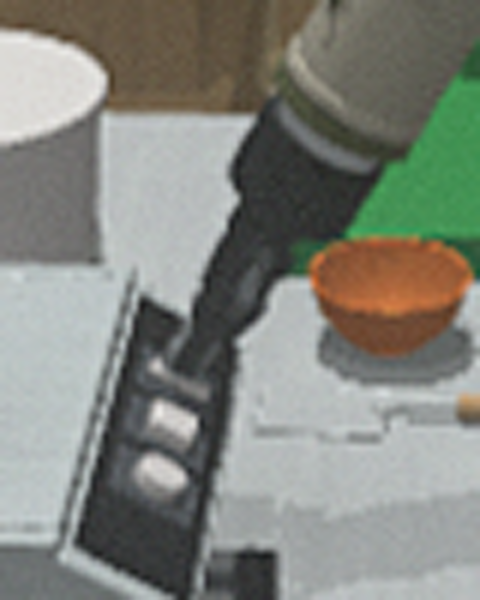

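The force stepped from 5 N (spring) to 32 N, so the bar key is bottomed. Now I'll retract, move 113 mm to the round key and press it.

```bash
python3 -m creep '{"translation":[[0,0,-15],[0,0,-15],[0,-28,0],[0,-28,0],[0,-28,0],[0,-28,0],[0,0,0],[0,0,0]],"rotation":[[0,0,0],[0,0,0],[0,0,0],[0,0,0],[0,0,0],[0,0,0],[0,0,0],[0,0,0]],"claw":[0,0,0,0,0,0,0,0]}'
python3 - <<'E'
from h import *
delta(np.array([641.3+2,-74.3,171.3]),goalR(30))
s=snap("side","s6.png");s=snap("top","t6.png")
crop("s6.png",195,90,80,100,6,"s6z.png")
E
```

```text
time: 5.7
tool_pos: [631.7, -74.3, 190.5]
tcp_rot: [180.0, -30.0, -1.3]
ft_force: [0.6, -0.1, -0.5]
finger_gap: 0.0
rotvec tool [-0.0007  0.0005  0.0016]
trans tool [ 0.5 -0.3 22.4] after rot [ 0.5 -0.3 22.4]
```

View pics/s6z.png

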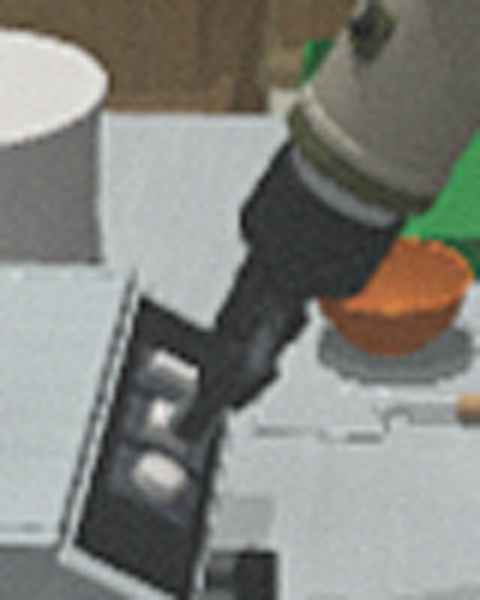

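The bar key is up again and the tool stands above the round key.

```bash
python3 -m creep '{"translation":[[0,0,10],[0,0,10],[0,0,3],[0,0,2],[0,0,0]],"rotation":[[0,0,0],[0,0,0],[0,0,0],[0,0,0],[0,0,0]],"claw":[0,0,0,0,0]}'
python3 -m creep '{"translation":[[0,0,2],[0,0,0]],"rotation":[[0,0,0],[0,0,0]],"claw":[0,0]}'
```

```text
time: 6.3
tool_pos: [644.1, -75.5, 168.6]
tcp_rot: [-180.0, -29.9, -1.4]
ft_force: [-3.1, -1.0, 0.8]
finger_gap: 0.3
time: 6.5
tool_pos: [645.5, -75.4, 167.7]
tcp_rot: [180.0, -30.0, -1.4]
ft_force: [-2.8, -0.9, 2.6]
finger_gap: 0.2
```

```bash
python3 -m creep '{"translation":[[0,0,2],[0,0,0]],"rotation":[[0,0,0],[0,0,0]],"claw":[0,0]}'
python3 -m creep '{"translation":[[0,0,2],[0,0,0]],"rotation":[[0,0,0],[0,0,0]],"claw":[0,0]}'
```

```text
time: 6.7
tool_pos: [646.4, -75.4, 166.8]
tcp_rot: [180.0, -30.0, -1.4]
ft_force: [-12.2, -0.3, 9.3]
finger_gap: -0.1
time: 6.9
tool_pos: [646.8, -75.4, 166.4]
tcp_rot: [180.0, -30.0, -1.3]
ft_force: [-32.8, 1.3, 27.9]
finger_gap: 0.3
```

The round key is bottomed at 43 N. Now I'll retract, move down past the lip and open the gripper.

```bash
python3 -m creep '{"translation":[[0,0,-12],[0,0,-13],[-24,13,0],[-24,13,0],[-24,13,0],[-24,13,0],[0,0,0],[0,0,0]],"rotation":[[0,0,0],[0,0,0],[0,0,0],[0,0,0],[0,0,0],[0,0,0],[0,0,0],[0,0,0]],"claw":[0,0,0,0,50,50,50,50]}'
python3 - <<'E'
from h import *
delta(np.array([608.5,-128.2,43.5]),goalR(30))
s=snap("side","s7.png");s=snap("top","t7.png")
crop("s7.png",195,90,100,110,6,"s7z.png")
crop("t7.png",240,110,110,110,6,"t7z.png")
E
```

```text
time: 7.7
tool_pos: [550.6, -125.4, 138.0]
tcp_rot: [-180.0, -30.1, -1.5]
ft_force: [-0.3, 0.4, -0.2]
finger_gap: 49.9
rotvec tool [ 0.0006 -0.0009 -0.0013]
trans tool [  2.8   1.3 110.8] after rot [  2.9   1.4 110.8]
```

View pics/s7z.png

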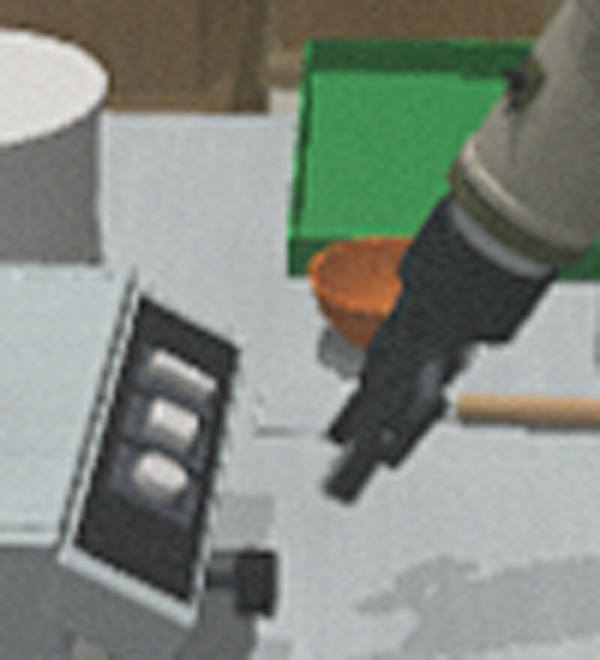

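View pics/t7z.png

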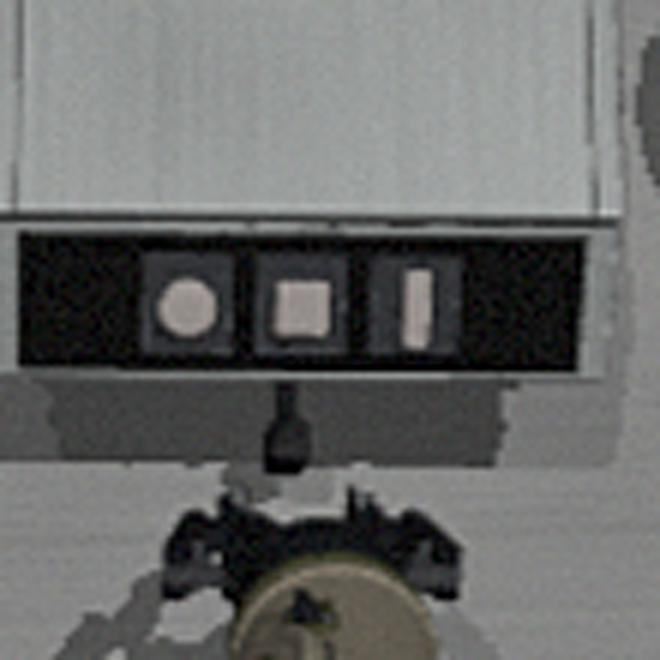

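Keys are up, and the open fingers straddle the pull's centre line (columns 286 and 290 in the zoom). Now descending.

```bash
python3 -m creep '{"translation":[[1,1,18],[1,0,18],[1,0,18],[0,0,18],[0,0,15],[0,0,12],[0,0,11],[0,0,0]],"rotation":[[0,0,0],[0,0,0],[0,0,0],[0,0,0],[0,0,0],[0,0,0],[0,0,0],[0,0,0]],"claw":[50,50,50,50,50,50,50,50]}'
python3 - <<'E'
from h import *
s=snap("side","s8.png");crop("s8.png",195,90,100,110,6,"s8z.png")
E
```

```text
time: 8.6
tool_pos: [608.7, -126.5, 43.1]
tcp_rot: [-180.0, -29.9, -1.3]
ft_force: [-0.1, 0.2, -0.2]
finger_gap: 50.0
```

View pics/s8z.png

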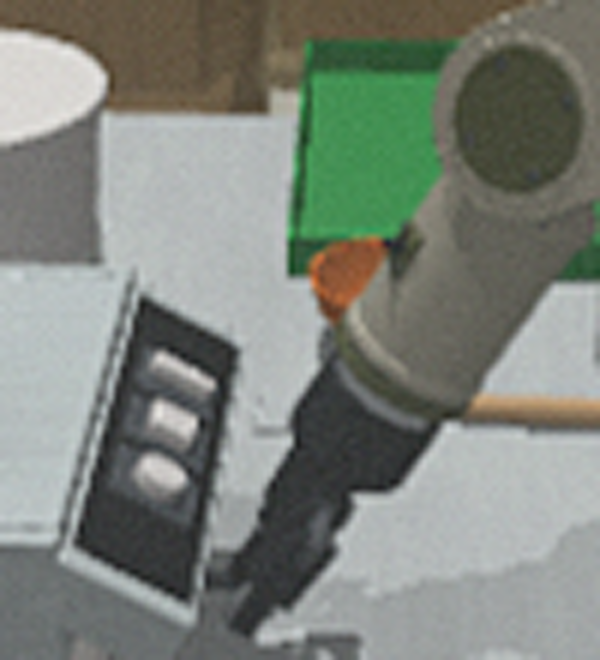

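No contact and clear of the hood. I'll close on the pull.

```bash
python3 -m creep '{"translation":[[0,0,0],[0,0,0],[0,0,0],[0,0,0],[0,0,0]],"rotation":[[0,0,0],[0,0,0],[0,0,0],[0,0,0],[0,0,0]],"claw":[15,15,15,15,15]}' 40
```

```text
time: 9.15
tool_pos: [608.8, -129.3, 45.4]
tcp_rot: [179.9, -30.2, -1.4]
ft_force: [1.6, -9.7, -2.8]
finger_gap: 21.4
```

```bash
python3 -m creep '{"translation":[[-5.2,2,-3],[-10.4,0,-6],[-10.4,0,-6],[-10.4,0,-6],[-10.4,0,-6],[-10.4,0,-6],[-10.4,0,-6],[-10.4,0,-6],[-10.4,0,-6],[-10.4,0,-6]],"rotation":[[0,0,0],[0,0,0],[0,0,0],[0,0,0],[0,0,0],[0,0,0],[0,0,0],[0,0,0],[0,0,0],[0,0,0]],"claw":[15,15,15,15,15,15,15,15,15,15]}'
python3 -m creep '{"translation":[[-10.4,0,-6],[-8.7,0,-5],[0,0,0]],"rotation":[[0,0,0],[0,0,0],[0,0,0]],"claw":[15,15,15]}'
```

```text
time: 10.15
tool_pos: [494.5, -125.6, 45.3]
tcp_rot: [-179.9, -30.1, -1.4]
ft_force: [2.0, 9.9, 6.2]
finger_gap: 21.8
time: 10.45
tool_pos: [472.2, -124.9, 45.3]
tcp_rot: [-179.9, -30.1, -1.4]
ft_force: [-0.6, 11.8, 9.4]
finger_gap: 21.3
```

```bash
python3 -m creep '{"translation":[[-5.2,-1,-3],[-5.2,0,-3],[-2.6,0,-1.5],[0,0,0]],"rotation":[[0,0,0],[0,0,0],[0,0,0],[0,0,0]],"claw":[15,15,15,15]}'
python3 -m creep '{"translation":[[-2.6,0,-1.5],[-2.6,0,-1.5],[0,0,0]],"rotation":[[0,0,0],[0,0,0],[0,0,0]],"claw":[15,15,15]}'
```

```text
time: 10.85
tool_pos: [461.2, -124.5, 45.3]
tcp_rot: [-179.7, -29.9, -1.4]
ft_force: [-0.4, 17.3, 8.2]
finger_gap: 21.9
time: 11.15
tool_pos: [458.6, -124.4, 45.2]
tcp_rot: [-179.4, -29.6, -1.4]
ft_force: [-0.2, 26.4, 8.2]
finger_gap: 21.5
```

```bash
python3 - <<'E'
from h import *
s=sense();print(s["joint_pos"].round(1),s["ft_force"],s["wrist_torque"],s["joint_efforts"].round(1))
s=snap("side","s9.png");t=snap("top","t9.png");crop("s9.png",150,60,160,160,4.5,"s9z.png");crop("t9.png",220,120,140,160,4.5,"t9z.png")
E
```

```text
[-33.6 -29.7 143.1  23.2  43.7  44. ] [-0.16159194 26.42936799  8.19890485] [ 2.43774365 -0.61828847  1.33222409] [-11.1 -20.2 -48.   -2.6  -7.   -0. ]
```

View pics/s9z.png

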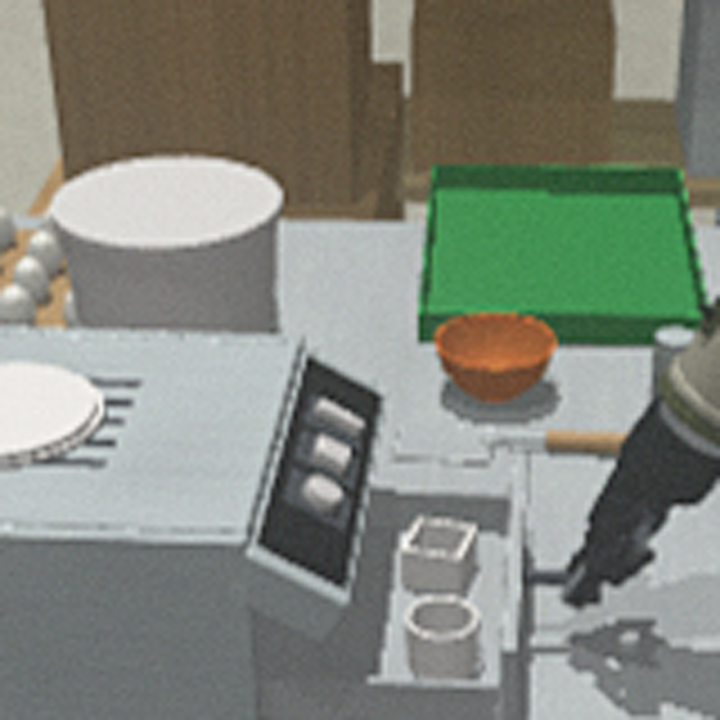

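View pics/t9z.png

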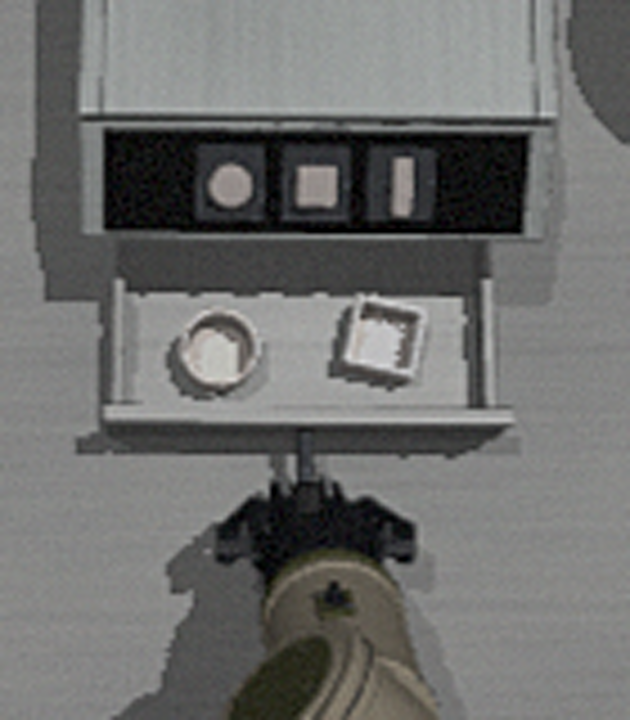

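J3 is at its range limit (143.1) because the leant tool is too close to the base. The drawer is about 150–155 mm out. I'll open the fingers, stand the tool upright about its tip, since the hood no longer interferes, and regrip.

```bash
python3 -m creep '{"translation":[[2,0,1],[0,0,0],[0,0,0],[0,0,0],[0,0,0],[0,0,0],[0,0,0],[0,0,0],[0,0,0],[0,0,0]],"rotation":[[0,0,0],[0,0,0],[0,0,0],[0,0,0],[0,-0.1,0],[0,-0.1,0],[0,-0.1,0],[0,-0.1,0],[0,-0.1,0],[0,0,0]],"claw":[50,50,50,50,50,50,50,50,50,50]}'
python3 - <<'E'
from h import *
s=sense();print(s["joint_pos"].round(1),s["ft_force"])
s=snap("side","s10.png");t=snap("top","t10.png");crop("s10.png",150,60,160,160,4.5,"s10z.png")
delta(None,goalR(0))
E
```

```text
time: 12.25
tool_pos: [462.2, -128.2, 44.8]
tcp_rot: [-179.8, -0.8, -1.3]
ft_force: [-0.3, 0.3, 0.3]
finger_gap: 50.1
[-22.   -1.6 115.2   0.5  65.8  69.1] [-0.32701256  0.3357645   0.29598042]
rotvec tool [-0.0035 -0.0174  0.0021]
```

View pics/s10z.png

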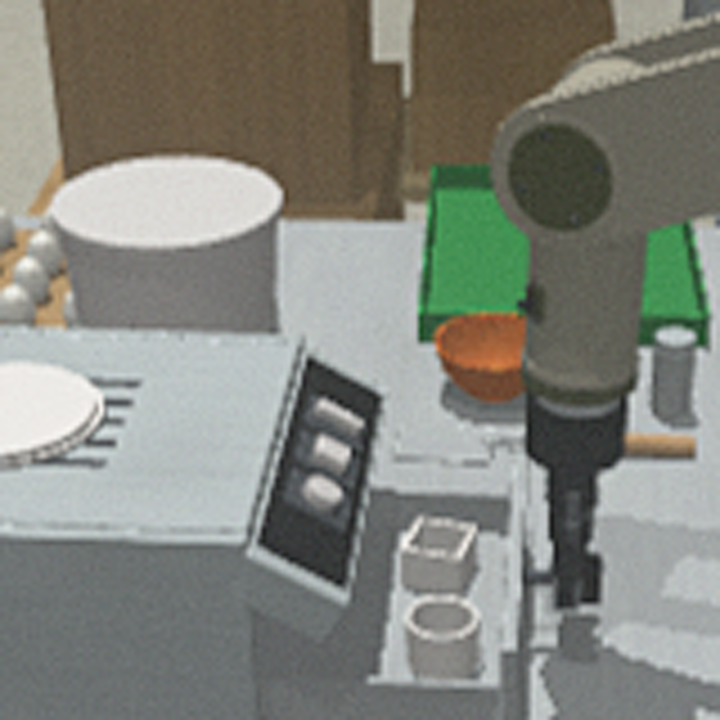

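```bash
python3 -m creep '{"translation":[[-6,-1.5,0],[-6,-1.5,0],[0,0,0],[0,0,0],[0,0,0],[0,0,0],[0,0,0]],"rotation":[[0,-0.015,0],[0,0,0],[0,0,0],[0,0,0],[0,0,0],[0,0,0],[0,0,0]],"claw":[50,50,15,15,15,15,15]}' 40
python3 -m creep '{"translation":[[-3,0,0],[-3,0,0],[0,0,0]],"rotation":[[0,0,0],[0,0,0],[0,0,0]],"claw":[15,15,15]}'
```

```text
time: 13.05
tool_pos: [449.1, -124.2, 45.6]
tcp_rot: [-179.8, -0.1, -1.3]
ft_force: [-2.3, 5.8, 3.4]
finger_gap: 21.2
time: 13.35
tool_pos: [445.2, -124.1, 45.6]
tcp_rot: [-179.8, -0.4, -1.3]
ft_force: [13.7, 5.7, -9.4]
finger_gap: 21.3
```

```bash
python3 -m creep '{"translation":[[-3,0,0],[0,0,0]],"rotation":[[0,0,0],[0,0,0]],"claw":[15,15]}'
python3 -m creep '{"translation":[[-3,0,0],[0,0,0]],"rotation":[[0,0,0],[0,0,0]],"claw":[15,15]}'
```

```text
time: 13.55
tool_pos: [444.8, -124.1, 45.9]
tcp_rot: [-179.8, -0.8, -1.4]
ft_force: [28.8, 5.0, -22.3]
finger_gap: 21.3
time: 13.75
tool_pos: [443.5, -124.1, 46.4]
tcp_rot: [-179.8, -1.0, -1.4]
ft_force: [35.7, 6.3, -27.1]
finger_gap: 21.6
```

The x force climbs stiffly while the tool stands still, so the drawer is at its stop. I'll relax, release and lift.

```bash
python3 -m creep '{"translation":[[0,0,0],[3,0,0],[2,0,0],[0,0,0],[0,0,0],[0,0,-20],[0,0,-30],[0,0,-30],[0,0,-30],[0,0,-30]],"rotation":[[0,0,0],[0,0,0],[0,0,0],[0,0,0],[0,0,0],[0,0,0],[0,0,0],[0,0,0],[0,0,0],[0,0,0]],"claw":[15,15,15,50,50,60,60,85,85,85]}'
python3 - <<'E'
from h import *
s=sense();print(s["joint_pos"].round(1),s["ft_force"])
s=snap("side","s11.png");t=snap("top","t11.png");crop("s11.png",220,150,60,70,9,"s11z.png");crop("t11.png",230,170,110,70,7,"t11z.png")
E
```

```text
time: 14.75
tool_pos: [441.2, -125.1, 186.1]
tcp_rot: [-179.9, -0.1, -1.3]
ft_force: [0.4, 0.2, -0.2]
finger_gap: 84.9
[-22.4 -13.6 110.3   0.2  83.3  68.9] [ 0.3919997   0.19877824 -0.21952925]
```

View pics/s11z.png

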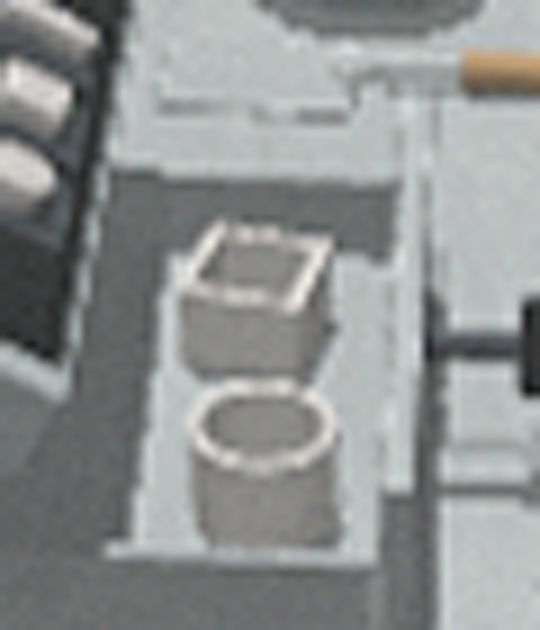

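View pics/t11z.png

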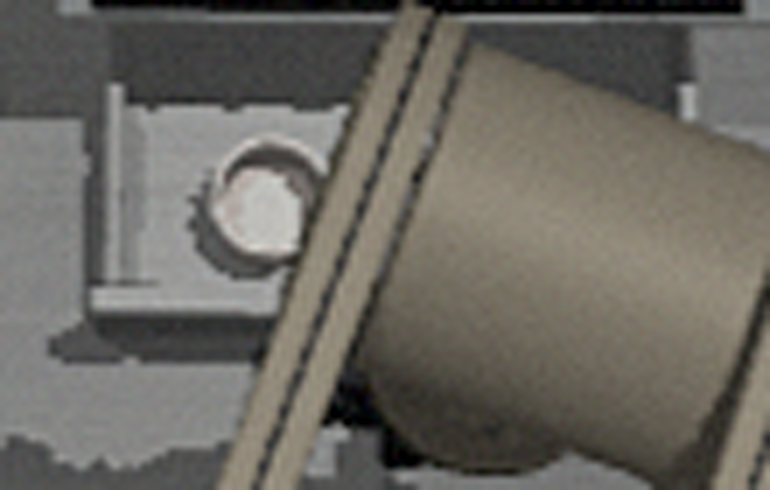

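```bash
python3 - <<'E'
from h import *
S=snap("side");T=snap("top")
q=lambda x,y,s,x0,y0:((x+.5)/s+x0-.5,(y+.5)/s+y0-.5)
print("rim side",onz(S,*q(263,427,9,220,150),62))
print("rim top t11",onz(T,*q(269,201,7,230,170),62))
print("t11 rim left, top,bottom",onz(T,*q(208,201,7,230,170),62),onz(T,*q(268,134,7,230,170),62),onz(T,*q(262,262,7,230,170),62))
print("t9 rim",onz(T,*q(220,349,4.5,220,120),62))
print("plate top edge front,back", onz(T,*q(150,312,7,230,170),94),onz(T,*q(150,287,7,230,170),94))
print("tray left wall in/out top",onz(T,*q(124,200,7,230,170),54),onz(T,*q(107,200,7,230,170),54))
for c in [(263,222),(330,240),(215,228),(190,292),(298,305)]: print("sq",onz(S,*q(*c,9,220,150),56))
print("pull",onz(S,*q(533,300,9,220,150),79))
E
```

```text
rim side [551.96283167 -61.32034001  62.        ]
rim top t11 [551.8792372 -65.8786107  62.       ]
t11 rim left, top,bottom [552.52380698 -38.38496474  62.        ] [582.7660205  -66.33825509  62.        ] [524.11691194 -61.91512596  62.        ]
t9 rim [555.43575387 -67.56347994  62.        ]
plate top edge front,back [498.01249662 -11.54624069  94.        ] [508.99799931 -11.7723145   94.        ]
tray left wall in/out top [ 5.55381261e+02 -3.87582092e-01  5.40000000e+01] [555.5620255   7.3234151  54.       ]
sq [ 556.31639671 -213.46830142   56.        ]
sq [ 528.58993737 -200.79768794   56.        ]
sq [ 575.85748555 -208.22453776   56.        ]
sq [ 583.9603816  -160.64534471   56.        ]
sq [ 540.6584857  -152.81486552   56.        ]
pull [ 449.29400157 -125.17190094   79.        ]
```

Ramekin centre from both views: (552.5, -65.5) with a rim spanning about 58, which matches 56. It has 37 mm to the left wall, 15 mm to the front plate and about 58 mm to the square dish. I'll grip it along y.

```bash
python3 -m creep '{"translation":[[22,-12.4,0],[22,-12.4,0],[22,-12.4,0],[22,-12.4,0],[22,-12.4,0],[0,0,20],[0,0,20],[0,0,20],[0,0,0]],"rotation":[[0,0,0],[0,0,0],[0,0,0],[0,0,0],[0,0,0],[0,0,0],[0,0,0],[0,0,0],[0,0,0]],"claw":[85,85,85,85,85,85,85,85,85]}'
python3 - <<'E'
from h import *
delta(np.array([552.5,-65.5,28]),goalR(0))
s=snap("side","s12.png");t=snap("top","t12.png");crop("s12.png",190,90,110,130,5,"s12z.png");crop("t12.png",230,150,110,90,7,"t12z.png")
E
```

```text
time: 15.85
tool_pos: [549.5, -64.6, 120.0]
tcp_rot: [-179.8, 0.4, -1.3]
ft_force: [-1.0, -0.9, -0.4]
finger_gap: 85.1
rotvec tool [-0.0043  0.0072  0.0015]
trans tool [ 3.7  1.2 92. ] after rot [ 3.   0.8 92. ]
```

View pics/s12z.png

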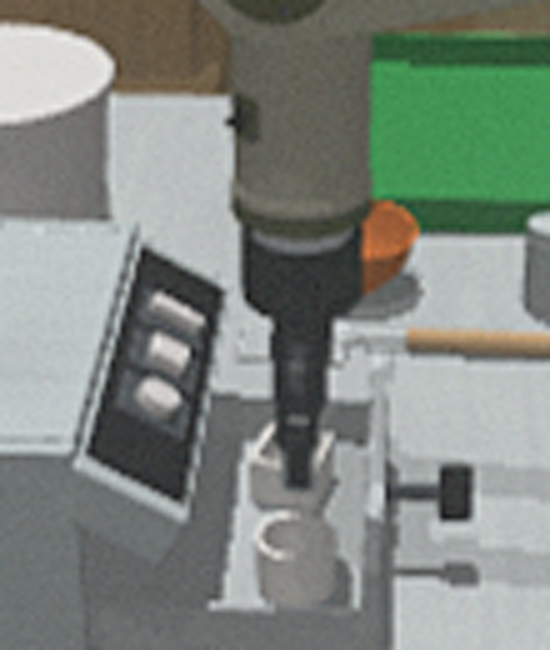

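View pics/t12z.png

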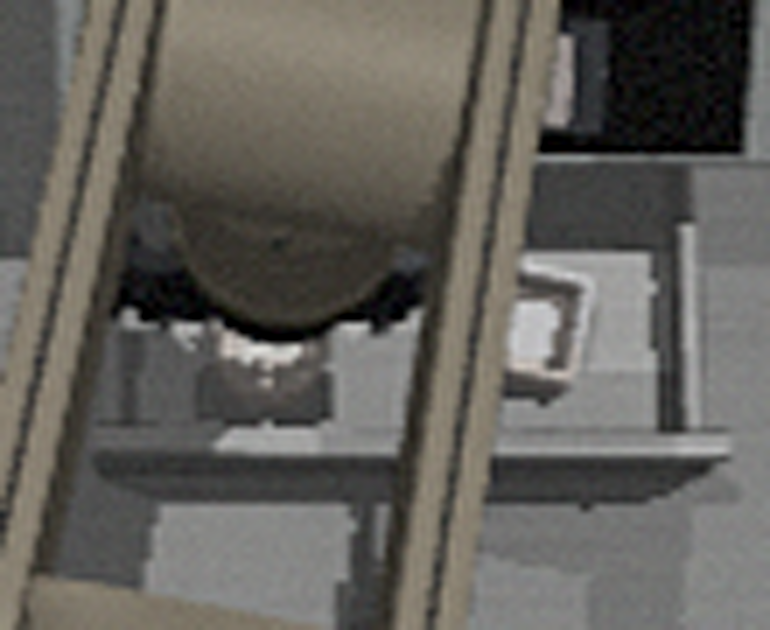

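```bash
python3 -m creep '{"translation":[[3,1,12],[0,0,15],[0,0,15],[0,0,12],[0,0,0]],"rotation":[[0,0.006,0],[0,0,0],[0,0,0],[0,0,0],[0,0,0]],"claw":[85,85,85,85,85]}'
python3 -m creep '{"translation":[[0,0,12],[0,0,12],[0,0,8],[0,0,5],[0,0,0]],"rotation":[[0,0,0],[0,0,0],[0,0,0],[0,0,0],[0,0,0]],"claw":[85,85,85,85,85]}'
python3 - <<'E'
from h import *
s=snap("side","s13.png");crop("s13.png",190,90,110,130,5,"s13z.png")
E
```

```text
time: 16.45
tool_pos: [554.4, -65.8, 68.4]
tcp_rot: [-179.8, -0.2, -1.3]
ft_force: [-0.6, 0.4, -1.0]
finger_gap: 85.1
time: 16.95
tool_pos: [556.1, -65.9, 33.3]
tcp_rot: [-179.8, -0.3, -1.3]
ft_force: [-0.2, 0.1, -0.4]
finger_gap: 84.9
```

View pics/s13z.png

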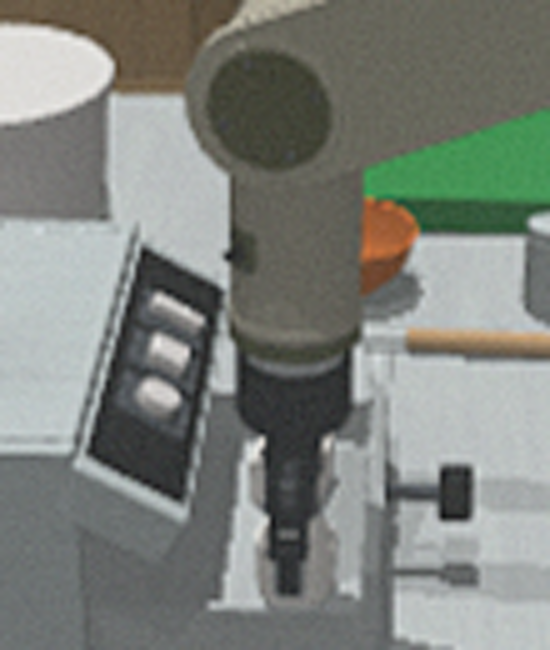

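The finger is at column 290 and the ramekin's centre at about 297, so I'll shift −3.5 mm in x, go a touch lower and close gently.

```bash
python3 -m creep '{"translation":[[-3.5,0,3],[0,0,0],[0,0,0],[0,0,0],[0,0,0],[0,0,0]],"rotation":[[0,0.004,0],[0,0,0],[0,0,0],[0,0,0],[0,0,0],[0,0,0]],"claw":[85,65,60,55,50,50]}' 25
python3 -m creep '{"translation":[[0,0,0],[0,0,0],[0,0,0]],"rotation":[[0,0,0],[0,0,0],[0,0,0]],"claw":[48,48,48]}' 30
```

```text
time: 17.6
tool_pos: [553.8, -66.2, 32.0]
tcp_rot: [-179.9, -0.7, -1.3]
ft_force: [-0.4, 0.0, 3.1]
finger_gap: 53.6
time: 17.9
tool_pos: [553.8, -66.2, 32.0]
tcp_rot: [-179.9, -0.7, -1.3]
ft_force: [-0.8, 0.4, 5.2]
finger_gap: 53.6
```

```bash
python3 -m creep '{"translation":[[0,0,-5],[0,0,-8],[0,0,-12],[0,0,0]],"rotation":[[0,0,0],[0,0,0],[0,0,0],[0,0,0]],"claw":[48,48,48,48]}'
python3 - <<'E'
from h import *
s=snap("side","s14.png");crop("s14.png",190,90,110,130,5,"s14z.png")
E
```

```text
time: 18.3
tool_pos: [554.6, -66.4, 58.9]
tcp_rot: [-179.9, -0.9, -1.3]
ft_force: [1.1, -0.2, -1.1]
finger_gap: 53.7
```

View pics/s14z.png

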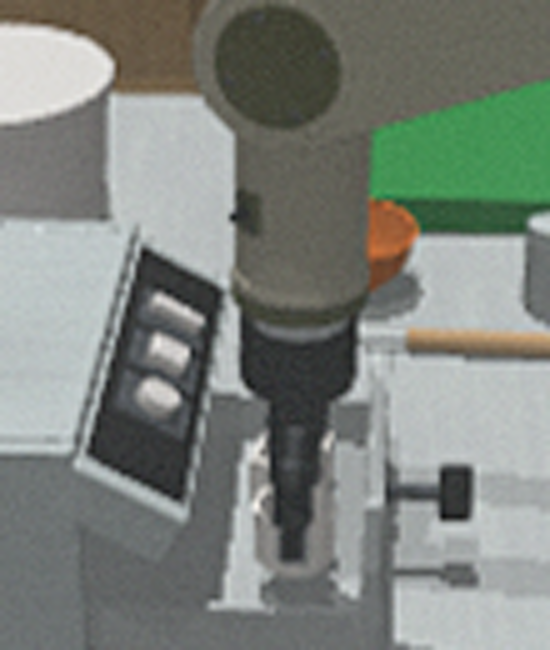

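Lifted, upright and held. Now I'll check the jar and bottle positions near the mat.

```bash
python3 - <<'E'
from h import *
T=snap("top");S=snap("side")
q=lambda x,y:((x+.5)*.64-.5,(y+.5)*.64-.5)
print("jar top",onz(T,*q(280,312),95),"side",onz(S,*q(385,384),95))
print("bottle cap",onz(T,*q(178,208),210),onz(S,*q(263,402),210))
print("mat side",onz(S,*q(376,467),10),sense()["joint_pos"].round(1))
delta([565,322,190],None)
E
```

```text
jar top [548.30525552 207.86693343  95.        ] side [551.24146812 214.32301244  95.        ]
bottle cap [724.30482303 374.34261905 210.        ] [722.72530656 382.14814789 210.        ]
mat side [562.70017411 329.17496383  10.        ] [-12.3   9.1 102.5   0.3  67.7  78.9]
trans tool [   4.6 -388.7 -132.3] after rot [   4.6 -388.7 -132.3]
```

```bash
python3 -m creep '{"translation":[[0,0,-20],[0,0,-26],[0,0,-26],[0,0,-26],[0,0,-26],[0,-15,-8],[0,-28,0],[0,-28,0],[0,-28,0],[0,-28,0]],"rotation":[[0,0,0],[0,0,0],[0,0,0],[0,0,0],[0,0,0],[0,0,0],[0,0,0],[0,0,0],[0,0,0],[0,0,0]],"claw":[48,48,48,48,48,48,48,48,48,48]}'
python3 -m creep '{"translation":[[0,-28,0],[0,-28,0],[0,-28,0],[0,-28,0],[0,-28,0],[0,-28,0],[0,-28,0],[0,-28,0],[0,-28,0],[0,0,0]],"rotation":[[0,0,0],[0,0,0],[0,0,0],[0,0,0],[0,0,0],[0,0,0],[0,0,0],[0,0,0],[0,0,0],[0,0,0]],"claw":[48,48,48,48,48,48,48,48,48,48]}'
python3 - <<'E'
from h import *
print(sense()["joint_pos"].round(1))
delta([565,323,40],goalR(0))
s=snap("side","s15.png");crop("s15.png",180,180,130,110,6,"s15z.png")
E
```

```text
time: 19.45
tool_pos: [553.5, 62.5, 187.3]
tcp_rot: [-179.8, -0.6, -1.3]
ft_force: [0.7, 0.0, -1.4]
finger_gap: 53.5
time: 20.45
tool_pos: [558.3, 316.3, 187.6]
tcp_rot: [-179.8, -0.5, -1.1]
ft_force: [0.4, -0.6, -1.7]
finger_gap: 53.6
[ 2.500e+01  1.460e+01  8.180e+01 -1.000e-01  8.300e+01  1.161e+02]
rotvec tool [-0.0033 -0.0093  0.005 ]
trans tool [  5.2  -6.3 147.7] after rot [  6.5  -6.8 147.6]
```

View pics/s15z.png

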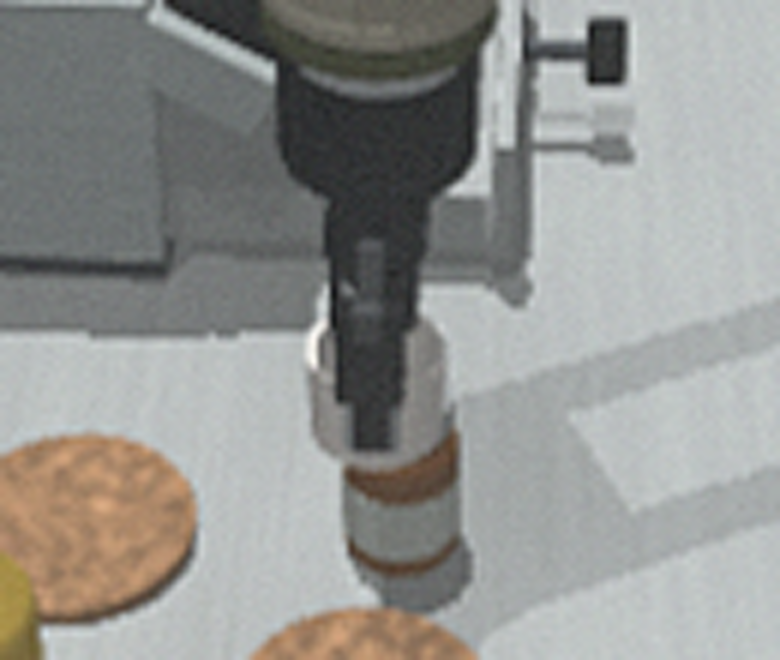

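```bash
python3 -m creep '{"translation":[[3.5,-3.5,0],[3.5,-3.5,10],[0,0,20],[0,0,25],[0,0,25],[0,0,25],[0,0,15],[0,0,10],[0,0,0]],"rotation":[[0,0,0],[0,-0.008,0],[0,0,0],[0,0,0],[0,0,0],[0,0,0],[0,0,0],[0,0,0],[0,0,0]],"claw":[48,48,48,48,48,48,48,48,48]}'
python3 - <<'E'
from h import *
s=snap("side","s16.png");crop("s16.png",180,180,130,150,4,"s16z.png");t=snap("top","t16.png");crop("t16.png",100,160,110,80,7,"t16z.png")
E
```

```text
time: 21.4
tool_pos: [567.1, 318.9, 57.8]
tcp_rot: [-179.9, -0.1, -1.3]
ft_force: [-0.2, -0.0, -0.5]
finger_gap: 53.3
```

View pics/s16z.png

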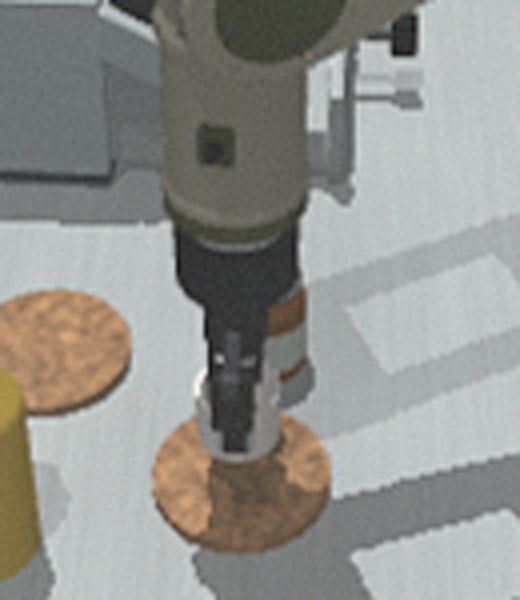

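View pics/t16z.png

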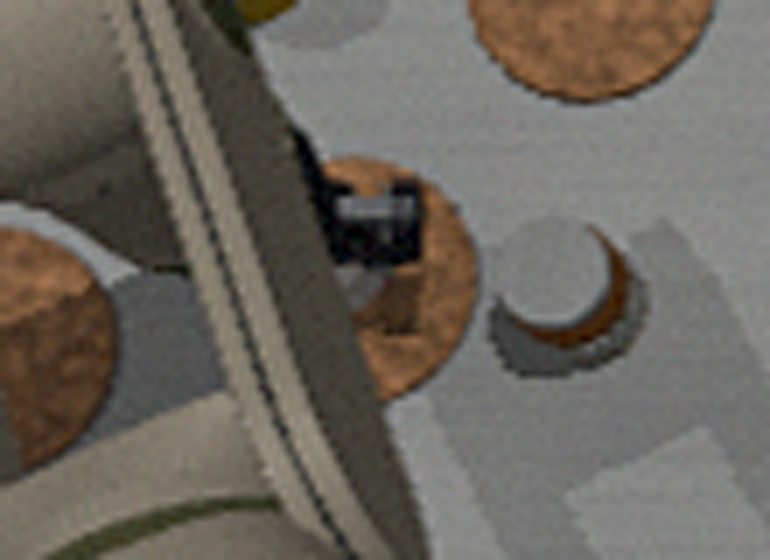

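Ramekin and mat centres line up in the side view (columns 240 and 241). I'll shift y by +4 and lower.

```bash
python3 -m creep '{"translation":[[0,-4,5],[0,0,10],[0,0,10],[0,0,5],[0,0,0]],"rotation":[[0,0,0],[0,0,0],[0,0,0],[0,0,0],[0,0,0]],"claw":[48,48,48,48,48]}'
python3 -m creep '{"translation":[[0,0,2],[0,0,0]],"rotation":[[0,0,0],[0,0,0]],"claw":[48,48]}'
```

```text
time: 22.0
tool_pos: [566.9, 323.1, 27.7]
tcp_rot: [-179.9, -0.1, -1.3]
ft_force: [-0.5, 0.4, -1.6]
finger_gap: 53.7
time: 22.2
tool_pos: [568.2, 323.7, 27.6]
tcp_rot: [-179.8, -0.2, -1.3]
ft_force: [-0.2, -0.4, -1.4]
finger_gap: 53.7
```

```bash
python3 -m creep '{"translation":[[0,0,2],[0,0,0]],"rotation":[[0,0,0],[0,0,0]],"claw":[48,48]}'
python3 -m creep '{"translation":[[0,0,1.5],[0,0,0]],"rotation":[[0,0,0],[0,0,0]],"claw":[48,48]}'
```

```text
time: 22.4
tool_pos: [568.2, 323.8, 25.6]
tcp_rot: [-179.8, -0.2, -1.3]
ft_force: [-1.4, 0.4, -1.6]
finger_gap: 53.7
time: 22.6
tool_pos: [568.0, 323.7, 23.9]
tcp_rot: [-179.8, -0.2, -1.3]
ft_force: [-0.5, 0.5, -0.9]
finger_gap: 53.8
```

```bash
python3 -m creep '{"translation":[[0,0,1.5],[0,0,0]],"rotation":[[0,0,0],[0,0,0]],"claw":[48,48]}'
python3 -m creep '{"translation":[[0,0,1],[0,0,0]],"rotation":[[0,0,0],[0,0,0]],"claw":[48,48]}'
```

```text
time: 22.8
tool_pos: [568.0, 323.7, 22.3]
tcp_rot: [-179.9, -0.2, -1.3]
ft_force: [-0.6, -0.2, -1.4]
finger_gap: 53.7
time: 23.0
tool_pos: [568.3, 323.9, 22.2]
tcp_rot: [-179.8, -0.2, -1.3]
ft_force: [-2.0, 0.2, 3.7]
finger_gap: 53.8
```

Contact at +3.7 N. I'll open and lift.

```bash
python3 -m creep '{"translation":[[0,0,0],[0,0,0],[0,0,0],[0,0,0],[0,0,-5],[0,0,-10],[0,0,-20],[0,0,-30],[0,0,-30],[0,0,-30]],"rotation":[[0,0,0],[0,0,0],[0,0,0],[0,0,0],[0,0,0],[0,0,0],[0,0,0],[0,0,0],[0,0,0],[0,0,0]],"claw":[58,63,70,74,74,74,74,74,74,74]}'
python3 -m creep '{"translation":[[-10,20,-30],[-15,30,-20],[-15,30,0],[-15,30,0],[-15,30,0],[-15,30,0],[0,0,0]],"rotation":[[0,0,0],[0,0,0],[0,0,0],[0,0,0],[0,0,0],[0,0,0],[0,0,0]],"claw":[74,74,74,74,74,74,74]}'
python3 - <<'E'
from h import *
s=snap("side","s17.png");crop("s17.png",100,100,220,170,3.5,"s17z.png");t=snap("top","t17.png");crop("t17.png",80,100,260,170,3,"t17z.png")
E
```

```text
time: 24.0
tool_pos: [567.8, 323.5, 148.9]
tcp_rot: [-179.8, -0.3, -1.3]
ft_force: [-0.0, -0.2, -0.3]
finger_gap: 74.4
time: 24.7
tool_pos: [477.4, 152.6, 196.6]
tcp_rot: [-179.9, -0.2, -1.4]
ft_force: [0.2, 0.9, 0.1]
finger_gap: 74.0
```

View pics/s17z.png

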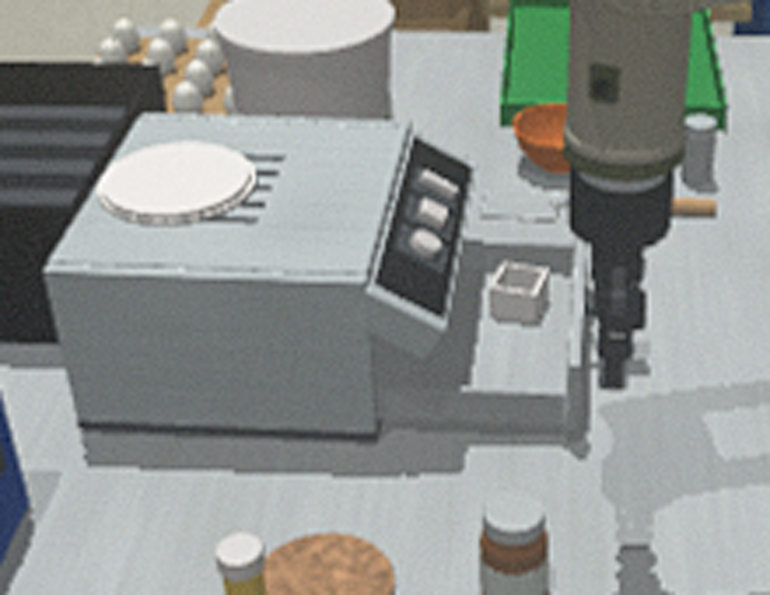

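View pics/t17z.png

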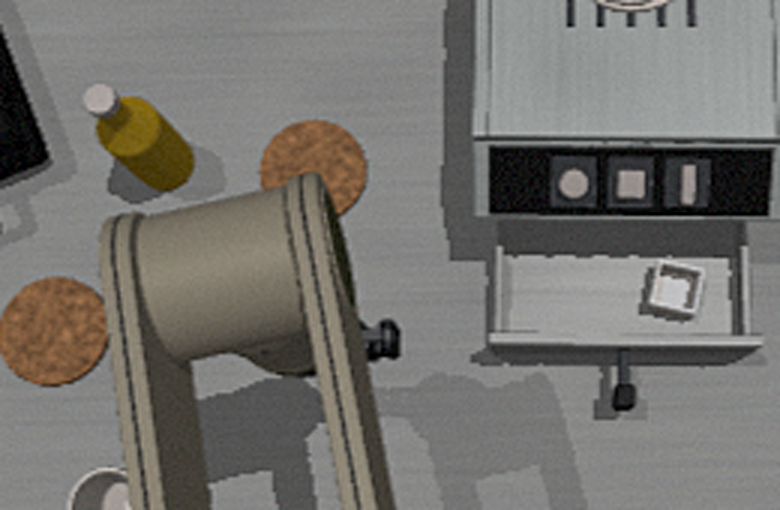

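Keys are up, the drawer is out and the square dish is in it. The arm hides the mat, so I'll swing it aside to check.

```bash
python3 -m creep '{"translation":[[0,35,-5],[0,35,-5],[0,35,-5],[0,35,-5],[0,35,0],[0,35,0],[0,35,0],[0,35,0],[0,0,0]],"rotation":[[0,0,0],[0,0,0],[0,0,0],[0,0,0],[0,0,0],[0,0,0],[0,0,0],[0,0,0],[0,0,0]],"claw":[74,74,74,74,74,74,74,74,74]}'
python3 - <<'E'
from h import *
s=snap("side","s18.png");crop("s18.png",160,200,130,130,4.5,"s18z.png");t=snap("top","t18.png");crop("t18.png",80,120,260,130,3,"t18z.png")
E
```

```text
time: 25.7
tool_pos: [472.8, -127.7, 215.6]
tcp_rot: [-179.9, -0.3, -1.5]
ft_force: [0.2, 1.0, -0.3]
finger_gap: 73.8
```

View pics/s18z.png

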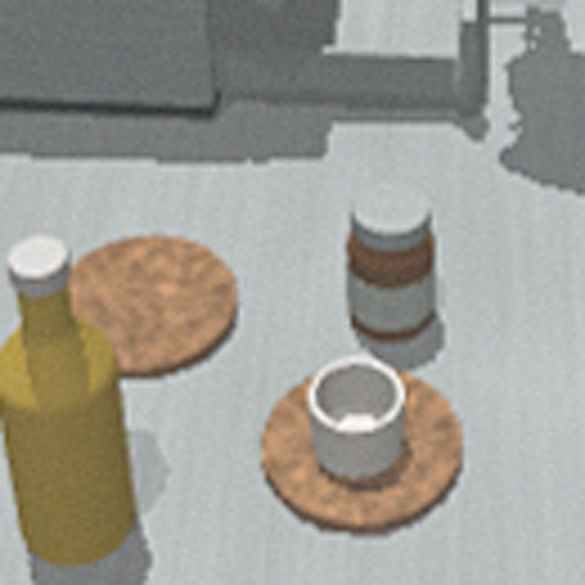

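View pics/t18z.png

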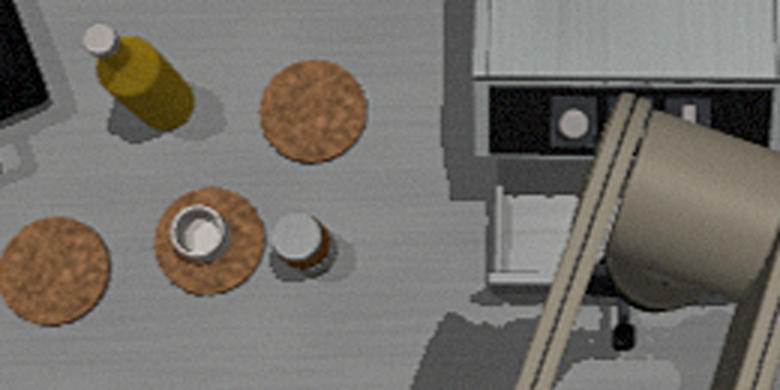

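```bash
python3 - <<'E'
from h import *
T=snap("top");S=snap("side")
q=lambda x,y,s,x0,y0:((x+.5)/s+x0-.5,(y+.5)/s+y0-.5)
print("top rim",onz(T,*q(200,235,3,80,120),52),"mat",onz(T,*q(210,241,3,80,120),10))
print("side rim",onz(S,*q(357,398,4.5,160,200),52),"mat",onz(S,*q(362,445,4.5,160,200),10))
a=cv2.imread("pics/t11.png",0)[:,246:254].mean(1);b=cv2.cvtColor(T["frame"],cv2.COLOR_RGB2GRAY)[:,246:254].mean(1);c=cv2.imread("pics/t10.png",0)[:,246:254].mean(1)
for r in range(208,222):print(r,c[r].round(),a[r].round(),b[r].round())
E
```

```text
top rim [563.73880504 320.33478202  52.        ] mat [565.00374617 321.25548077  10.        ]
side rim [566.26096021 329.54216497  52.        ] mat [563.80663144 328.53538755  10.        ]
208 145.0 145.0 145.0
209 129.0 147.0 148.0
210 157.0 116.0 112.0
211 159.0 157.0 157.0
212 166.0 158.0 159.0
213 109.0 165.0 166.0
214 54.0 107.0 103.0
215 50.0 54.0 54.0
216 50.0 51.0 51.0
217 62.0 52.0 51.0
218 64.0 60.0 64.0
219 66.0 66.0 64.0
220 72.0 65.0 66.0
221 132.0 88.0 88.0
```

```bash
python3 - <<'E'
from bench import *
print(hand_in())
E
```

```text
the job is handed in; nothing more can be done
None
```

I did all the steps in the order asked and handed the job in at about 26 s of the 64 s allowed; no verdict was reported.

- **Keys:** I pressed the bar key and then the round key. Each went through its spring range and then hit a hard stop, at 32 N and 43 N. The 43 N came from the fingertips, so I took the 40 N limit on the arm and gripper body not to apply. Between the presses the pictures showed the bar key back up, and afterwards all three keys were up. I did not press the square key.
- **Drawer:** At about 150 mm out, joint 3 of the arm reached the end of its range while leant. I let go, stood the tool upright, gripped the pull again and pulled until the force rose against the stop. After release, the pictures showed the drawer staying where I left it.
- **Ramekin:** It came out upright and stands on the nearest cork mat, within about 3 mm of the middle in both views. The two cameras disagree by about 8 mm on absolute sideways position, but not on where the ramekin sits on the mat.
- **Everything else:** The square dish was still in the drawer. The mat, jar and bottle had not visibly moved, and I saw no change in the others. The gripper was touching nothing when I handed in.

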